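Clamp the tall heel block in the bench heel clamp, breast to the fence

TASK

Load the taller of the two stacked-leather heel blocks into the bench heel clamp for drilling: stand it on the cork seat, black rubber side up, turned so that its flat front faces squarely against the steel fence, centred on the black mark there, with its rounded back toward the V jaw. Then swing the cam lever round until the jaw grips the block firmly against the fence, and leave it clamped. Leave the lower heel block where it is.

Things in the scene. Friction and masses are not known exactly. Their poses are not given: they have to be found in the camera images.
- tall_heel: Taller heel block: stacked brown leather, black rubber top, D-shaped in plan, 66 (x) x 58 (y) x 44 mm high, 0.12 kg. Origin: middle of length and width, on the underside; z up. +x points to the flat front (breast) 33 mm away. Flat parallel sides at y = -29 and +29 mm run from x = -4 to +33 mm (grip there); the back is a half round, radius 29 mm about x = -4 mm, ending at x = -33 mm.
- tall_breast (a point): Middle of the tall block's flat front: 33 mm along its +x, 22 mm above its underside.
- low_heel: Lower heel block: same make and outline (66 x 58 mm) but only 26 mm high; not to be used. Origin and axes as for the tall one.
- heel_clamp: Heel clamp, fixed: dark iron plate 14 mm thick, x = -134 to 60, y = -52 to 52 mm; origin on the counter under the seat's centre, +x from the jaw square to the fence, z up. Steel fence across the +x end: 92 mm long, 18 mm thick, working face at x = 33 mm, top at z = 48 mm, black centre mark at y = 0. Cam housing: x = -125 to -71, y = -39 to 39 mm, top at z = 53 mm.
- clamp_seat (a point): Centre of the cork seat's surface (78 x 74 mm pad), z = 18 mm in the clamp; axes are the clamp's. A block clamped right has its origin here and its +x along this +x.
- clamp_jaw: Sliding V jaw: pale nylon on a steel carrier, 60 mm wide (y), z = 21 to 51 mm in the clamp. It slides along the clamp's x, driven by the lever. Clamp's axes; with the lever fully open its origin is the clamp's origin.
- jaw_face (a point): Bottom of the jaw's 150-degree V, which meets the middle of the block's rounded back, 36 mm above the counter. With the lever fully open it is at x = -54 mm in the clamp, gripping the block at -34 mm. The V's tips stand 7 mm nearer the fence.
- clamp_lever (a joint): Cam lever, rad. 0: fully open, lever along the clamp's -x. It turns counter-clockwise seen from above to its stop at 1.57, lever along the clamp's -y. The jaw moves 14 mm per rad: it meets a well-placed block at about 1.43 and grips harder up to the stop. The cam stays where it is left; 2 to 12 N at the knob turn it.
- lever_knob (a point): Centre of the lever's upright black knob, 27 mm in diameter, 34 mm tall (z = 70 to 104 mm above the counter), 85 mm from the pivot; it turns with the lever.
- lever_pivot (a point): Point on the lever's upright axis at the height of the knob's centre: x = -92 mm, y = 0, z = 88 mm in the clamp.

How it is judged:
At the end, for the whole second after the job is handed in: The tall block stands flat on the seat (tilt < 0.06 rad), flat front toward the fence and square to it (0.06 rad), within 3 mm of home against the fence and 6 mm of the centre mark; lever past 1.3 rad, jaw pressing the block with over 3 N; block at rest and let go (x of tall_heel in the frame of clamp_seat between -0.003 and 0.003 m and y of tall_heel in the frame of clamp_seat between -0.006 and 0.006 m and z of tall_heel in the frame of clamp_seat between -0.004 and 0.004 m and x of tall_breast in the frame of clamp_seat above 0.029 m and angle between the x axis of tall_heel and the x axis of clamp_seat, either way round below 0.06 rad and angle between tall_heel's own z axis and vertical below 0.06 rad and value of joint clamp_lever above 1.3 rad and contact force between clamp_jaw and tall_heel above 3 N and linear speed of tall_heel below 0.01 m/s); the robot touches nothing.
It fails at once if the lower heel block was moved more than 30 mm (distance of low_heel from where it was at the start of the episode above 0.03 m).
It also fails if it takes over 67 s, if anything falls off the work surface, if the arm or the gripper's body presses on something with over 40 N, if the wrist force passes 120 N, or if a joint passes its speed limit or range.

ROBOT

A 6-joint arm with a two-finger parallel gripper is mounted at the origin on a cart in front of the work surface, level with it; the furniture and walls round the work are solid. World frame = base frame: x ahead of the robot, y to its left, z up, the work surface at z = 0. Lengths are in m, angles in rad, forces in N, time in s.
With the tool pointing down it reaches from about 0.325 to 0.9 m from the base axis. Payload 3.5 kg.
Tool frame: the origin (TCP) lies on the front face of the gripper's body, between the roots of the fingers; the fingertips stand 73 mm ahead of it and the grasp point (between the pads) lies 54 mm ahead of it (manip.grasp_offset is the distance from the TCP to the grasp point, in m); z points along the fingers, y is the line along which they close (so a half turn about z gives the same grasp; the last joint's range is limited). The gripper opens to 85 mm and grips with 20 to 120 N. Pads are 22 mm wide; open, the fingers measure 114 mm over their backs; the gripper's body (76 mm by 85 mm) begins 54 mm behind the grasp point. The pads swing forward as they close: fully open they stand 13 mm farther back than shut.
Start: joints at [-1.267, 0.276, -0.026, 1.268, 0, 1.467], TCP at [0.247, -0.574, 0.304] pointing down, gripper open.
Joint ranges: [-3.12, 3.12], [-0.85, 1.88], [-1.08, 1.24], [-1.95, 2.15], [-1.57, 1.53], [-3.14, 3.14]. Speed limits (rad/s): [2.57, 2.57, 3.14, 3.14, 3.14, 3.14].

INTERFACE

Orientations are given as a unit quaternion [x, y, z, w].
In Python, from rig import manip gives the robot as it stands. The module is installed in compiled form; this text tells all that it offers.
- The arm moves only by the tool drive_tool, never from a script. Its argument "moves" is a list of rows, each a list of 5 numbers: the opening, from 0 (shut) to 1 (fully open), then the shift along the world's x, y, z in cm, then the turn about the world's z in degrees. In form: [[gripper, tx, ty, tz, roll], ...]. A call has 1 to 8 rows; each row is the pose to reach, as a shift and turn from the pose commanded when the call began; what a row does not reach only later rows make up. A row lasts 1/8 s, in which the tool goes at most 62.5 mm and 10.7 degrees, less where a joint would pass 70% of its speed; a pose out of reach is approached as far as the arm can. A call with a gripper value outside its range is refused whole. The fingers move at their own pace and stop on an object; "newtons" is the grip in N (left out, the last holds). Time passes only in rows, so rows that repeat a pose let the fingers close. It gives the time, the measured TCP pose, the force, the opening and the grip force at its end, in the units of the state.
- manip.read_state(): the state, without advancing time (a new reading comes with each control period).
- manip.get_image(name): name is "side" or "top" or "wrist"; returns (picture, depth): 400x640x3 uint8, red, green, blue; 400x640 float32, m along the optical axis (not along the pixel's ray), 0 where there is no reading.
- manip.camera_params(name): a dict with "fovy" (degrees; the focal length in pixels is half the picture's height over the tangent of half this angle, whatever the lens; pixels are square), "cx", "cy" (the principal point, pixels), "xyz" and "orientation" of the camera in the world. Camera axes: x right, y down, z forward; pixel columns grow to the right and rows downward; lengths in m; the calibration is good to about 2 mm. A picture is of the moment at which its call begins: read the wrist's pose just before it. camera_params takes no time and is no camera call; for the wrist camera it gives the pose at the moment of the call.
- manip.hand_in(): hands the job in; it is judged then, once.
The state is a dict: "t": time; "q": joint angles; "qvel": joint speeds; "effort": joint torques, N m; "eef_pos": TCP position; "orientation": TCP orientation; "wrist_force": force on the tool from outside, world axes, zero at the start; "wrist_torque": the same for the moment, N m; "finger_gap": finger opening in m; "gripper_force": force on a finger pad.
Only numpy, scipy, OpenCV 4.12 (cv2) and the standard library are available. Lean on these libraries where they do the work, as an engineer would, in place of code of your own. Each camera call takes 0.05 s, during which the arm holds its last target. There are 200 camera calls.

## Working session

There is one attempt and no reset: what is moved stays moved. The work goes in short steps, Python scripts to look and compute and a tool call to move; the robot and the scene stay as the last step left them, time stands still between calls to the robot, and variables do not carry over. Pictures are saved under pics/ and viewed, at most 10 in all, crops included, and the job is handed in when it is done.

Besides the shell and the picture viewer there is one more tool, called after "Emit:" as a command line: name --pt "numbers of a row" for each row, then --argument value for the rest. drive_tool: Moves the arm, as the interface text tells. Its arguments: {"type":"object","properties":{"moves":{"type":"array","items":{"type":"array","items":{"type":"number"}}},"newtons":{"type":"number"}},"required":["moves"]}

```bash
mkdir -p pics
cat > h.py <<'E'
import numpy as np, cv2
from scipy.spatial.transform import Rotation as R
from rig import manip
def grab(name):
    p=manip.camera_params(name); im,d=manip.get_image(name)
    return im,d,p
def cloud(d,p):
    h,w=d.shape; f=h/2/np.tan(np.radians(p['fovy'])/2)
    v,u=np.mgrid[0:h,0:w]
    c=np.stack([(u-p['cx'])/f*d,(v-p['cy'])/f*d,d],-1)
    return c@R.from_quat(p['orientation']).as_matrix().T+np.array(p['xyz'])
def save(n,im): cv2.imwrite('pics/'+n,cv2.cvtColor(im,cv2.COLOR_RGB2BGR))
E
python3 - <<'E'
from h import *
s=manip.read_state(); print(s['t'],s['eef_pos'],s['orientation'],s['finger_gap'])
for n in('top','side'):
    im,d,p=grab(n); print(n,p); save(n+'0.png',im); np.savez(n+'0.npz',im=im,P=cloud(d,p),d=d)
E
```

```text
0.0 [ 0.24710587 -0.57340105  0.30275718] [ 9.79388736e-01  2.01981282e-01 -1.12995527e-04 -1.11943325e-03] 0.08534175725360328
top {'fovy': 43.76615733634678, 'cx': 321.6217257788726, 'cy': 198.47703335160602, 'xyz': array([-0.57581115, -0.18200406,  1.44909238]), 'orientation': array([ 0.71570576, -0.61593134,  0.2084209 , -0.25486186])}
side {'fovy': 53.581464772384926, 'cx': 316.11484684584843, 'cy': 199.7270647453671, 'xyz': array([0.02483195, 0.91146983, 0.57492188]), 'orientation': array([-0.18766005,  0.82609965, -0.51715408,  0.122044  ])}
```

View pics/top0.png

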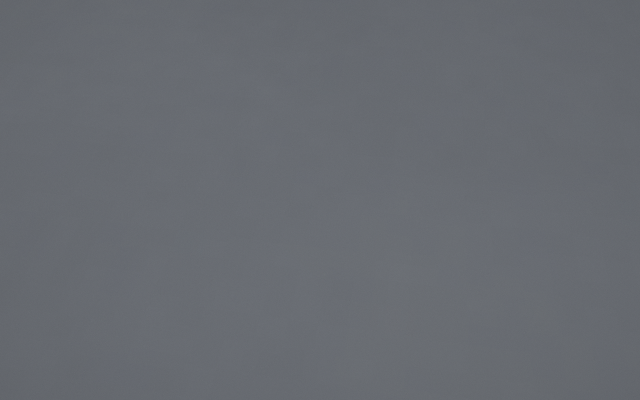

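View pics/side0.png

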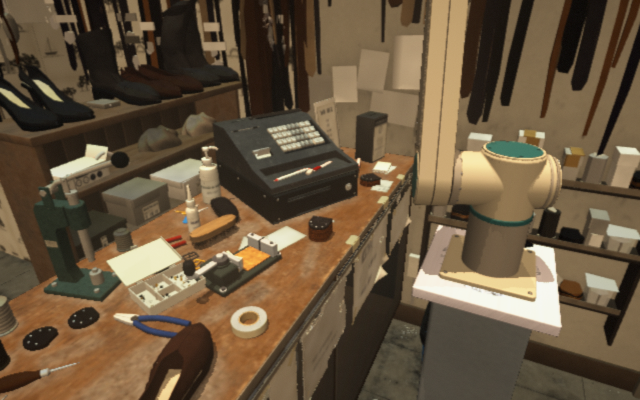

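The top view is a featureless grey, so it is blocked or useless. In the side view the clamp is near (238,268), with its orange seat at (260,250) and its black knob at (190,268). One heel block is at (320,228) and another, lower one is at about (370,180).

Run:
```python
from h import *
t=np.load('top0.npz'); print('top depth',np.percentile(t['d'],[0,5,50,95,100]))
z=np.load('side0.npz'); P=z['P'];im=z['im']
for u,v in [(320,222),(320,236),(370,178),(372,184),(262,250),(258,238),(190,262),(225,262),(250,315),(300,260),(180,265),(205,295)]:
    print((u,v),P[v,u].round(3),im[v,u])
save('sidecrop.png',cv2.resize(im[160:320,140:400],None,fx=3,fy=3,interpolation=cv2.INTER_CUBIC))
```

```text
top depth [0.         0.09720537 0.12492324 0.17482499 0.18739195]
(320, 222) [0.436 0.049 0.045] [58 47 37]
(320, 236) [0.422 0.079 0.02 ] [72 39 20]
(370, 178) [ 0.424 -0.341  0.03 ] [67 58 46]
(372, 184) [ 0.416 -0.342  0.008] [64 35 18]
(262, 250) [0.526 0.204 0.02 ] [137 120  98]
(258, 238) [0.542 0.195 0.047] [242 233 209]
(190, 262) [0.562 0.411 0.102] [57 48 39]
(225, 262) [0.538 0.334 0.061] [60 51 41]
(250, 315) [0.424 0.409 0.011] [135 100  55]
(300, 260) [0.43  0.179 0.002] [151  98  55]
(180, 265) [0.668 0.346 0.021] [152 129  96]
(205, 295) [0.559 0.388 0.   ] [81 55 34]
```

View pics/sidecrop.png

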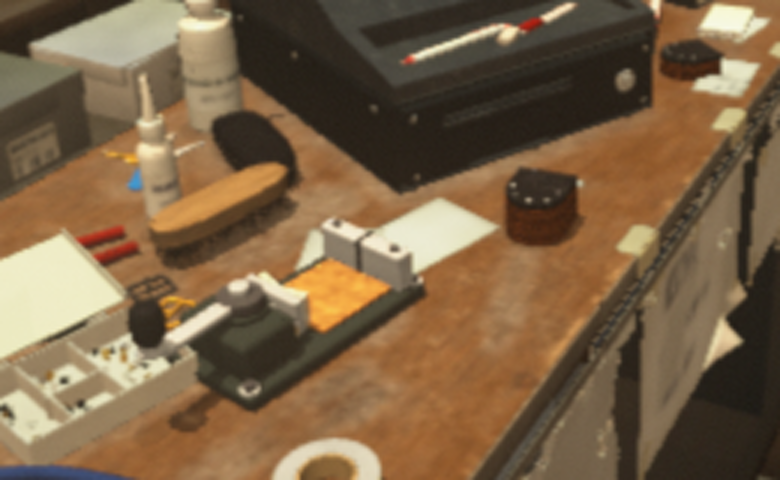

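The crop shows the tall heel at crop (542,205) and the low heel at crop (690,58). In the clamp the fence is at (365,250), the seat at (335,293), and the lever knob at (147,320) is fully open. Next I'll get rough poses and the obstacle heights.

Run:
```python
from h import *
z=np.load('side0.npz'); P=z['P'];im=z['im'];hsv=cv2.cvtColor(im,cv2.COLOR_RGB2HSV)
def sel(x0,x1,y0,y1,z0,z1):
    m=(P[...,0]>x0)&(P[...,0]<x1)&(P[...,1]>y0)&(P[...,1]<y1)&(P[...,2]>z0)&(P[...,2]<z1); return m
m=sel(.38,.5,0,.12,.041,.05); q=P[m]; print('heel',m.sum(),q.mean(0),cv2.minAreaRect(q[:,:2].astype(np.float32)*1000), cv2.convexHull(q[:,:2].astype(np.float32)*1000)[::3,0].round().tolist())
m=sel(.4,.65,.1,.3,.012,.024)&(hsv[...,1]>140)&(hsv[...,2]>150); q=P[m]; print('seat',m.sum(),q.mean(0),cv2.minAreaRect(q[:,:2].astype(np.float32)*1000))
m=sel(.4,.65,.08,.25,.045,.052); q=P[m]; print('fence+jaw top',m.sum(),q.mean(0),cv2.minAreaRect(q[:,:2].astype(np.float32)*1000))
m=sel(.5,.65,.3,.45,.075,.11); q=P[m]; print('knob',m.sum(),q.mean(0),q.max(0),q.min(0))
# height map 10cm grid
xs=np.arange(.2,.9,.1);ys=np.arange(-.7,.6,.1)
for y in ys: print(round(y,1),[int(1000*P[...,2][sel(x,x+.1,y,y+.1,-.1,1)].max()) if sel(x,x+.1,y,y+.1,-.1,1).any() else None for x in xs])
```

```text
heel 241 [0.43699363 0.04855266 0.04469052] ((438.5926208496094, 48.977176666259766), (59.13059997558594, 67.29124450683594), 5.894181251525879) [[471.0, 20.0], [465.0, 59.0], [447.0, 82.0], [425.0, 78.0], [409.0, 60.0], [413.0, 18.0], [457.0, 17.0]]
seat 424 [0.53360061 0.23931114 0.01841592] ((542.5950927734375, 242.9342803955078), (77.66185760498047, 81.79367065429688), 78.26927947998047)
fence+jaw top 154 [0.52692383 0.19634434 0.04818344] ((486.2049865722656, 162.67294311523438), (181.2064208984375, 79.60565948486328), 37.94570541381836)
knob 172 [0.56268565 0.41648257 0.09288744] [0.57861896 0.42552225 0.10478465] [0.55442936 0.40109436 0.07650907]
-0.7 [595, 598, 599, 600, 221, 604, 605]
-0.6 [591, 6, 188, 189, 183, 235, None]
-0.5 [None, 5, 17, 16, None, None, None]
-0.4 [None, 28, 30, 191, 237, 246, None]
-0.3 [None, 5, 143, 193, 232, 247, 245]
-0.2 [None, 5, 129, 163, 219, 237, 245]
-0.1 [589, 3, 127, 131, 194, 230, 236]
-0.0 [588, 4, 47, 132, 162, 153, 187]
0.1 [None, 3, 51, 52, 43, 157, 5]
0.2 [None, 3, 53, 52, 41, 136, 12]
0.3 [None, 21, 21, 73, 43, 65, 56]
0.4 [None, 21, 44, 104, 337, 313, 278]
0.5 [None, 3, 64, 13, 13, 22, 257]
```

Emit:
drive_tool --pt "1 2 6 0 9" --pt "1 4 12 0 18" --pt "1 6 18 0 27" --pt "1 8 24 0 36" --pt "1 9 30 0 45" --pt "1 10 36 0 54" --pt "1 12 42 0 63" --pt "1 14 48 0 73"

```text
t: 1.1
eef_pos: [0.3867, -0.0935, 0.3038]
orientation: [0.665, 0.747, 0.0, 0.0]
wrist_force: [1.3, -1.2, 0.5]
finger_gap: 0.0853
gripper_force: 0.0
```

Emit:
drive_tool --pt "1 1 4 0 0" --pt "1 3 9 0 0" --pt "1 5 14 0 0" --pt "1 5 14 0 0"

```text
t: 1.6
eef_pos: [0.4373, 0.0474, 0.3036]
orientation: [0.665, 0.747, 0.0, -0.0]
wrist_force: [-1.0, -0.6, 0.1]
finger_gap: 0.0855
gripper_force: 0.0
```

Run:
```python
from h import *
s=manip.read_state(); print(s['t'],s['eef_pos'],R.from_quat(s['orientation']).as_matrix().round(3).tolist(),s['q'],s['wrist_force'])
im,d,p=grab('wrist'); print(p); save('w1.png',im); np.savez('w1.npz',im=im,P=cloud(d,p),d=d)
```

```text
1.6 [0.43725519 0.04744246 0.30358714] [[-0.116, 0.993, -0.0], [0.993, 0.116, 0.001], [0.001, -0.0, -1.0]] [-3.93665781e-02 -5.61151204e-02 -4.02130915e-01  1.22513777e+00
  5.23758298e-04  1.41530506e+00] [-1.01686897 -0.63751476  0.11397046]
{'fovy': 69.9966894284057, 'cx': 319.30549201033074, 'cy': 191.8888256130877, 'xyz': array([0.42818047, 0.13088427, 0.37352727]), 'orientation': array([0.98447451, 0.05723878, 0.00974457, 0.16564633])}
```

View pics/w1.png

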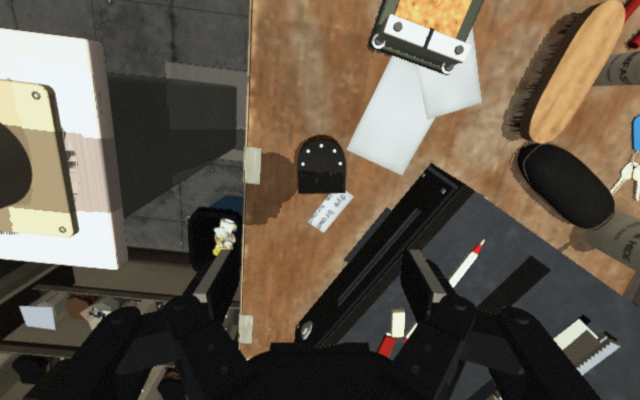

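The tall heel is at pixel (322,165) with its rounded back up (+y) and its flat front at row 192. The fence and its black mark are at (428,42). The register corner is near (435,170). I'll measure the heel precisely and check the register clearance.

```bash
cat >> h.py <<'E'
def heel_fit(P,c,zt,r=.06):
    """top-face points -> centre and heading of +x (flat front), given a rough centre"""
    m=(np.hypot(P[...,0]-c[0],P[...,1]-c[1])<r)&(abs(P[...,2]-zt)<.004)
    q=P[m][:,:2]
    (rc,(w,h),a)=cv2.minAreaRect((q*1000).astype(np.float32))
    return q,P[m][:,2].mean(),rc,(w,h),a
E
python3 - <<'E'
from h import *
z=np.load('w1.npz');P=z['P'];im=z['im']
q,zm,rc,wh,a=heel_fit(P,(.438,.05),.044); print(len(q),zm,rc,wh,a)
print(cv2.convexHull((q*1000).astype(np.float32))[::4,0].round().tolist())
m=(P[...,2]>.06)&(P[...,0]>.35)&(P[...,0]<.65)&(P[...,1]>-.1)&(P[...,1]<.15)&(z['d']>.15)
b=P[m]; 
for y in np.arange(-.1,.12,.02):
    s=b[abs(b[:,1]-y)<.01]; print(round(y,2),len(s),s.min(0).round(3) if len(s) else '')
m=(np.hypot(P[...,0]-.51,P[...,1]-.17)<.09)&(abs(P[...,2]-.048)<.004); b=P[m]
print('fence',len(b),b.mean(0),cv2.minAreaRect((b[:,:2]*1000).astype(np.float32)))
E
```

```text
2352 0.04373001001347251 (439.58172607421875, 49.08763885498047) (57.71076965332031, 65.35993957519531) 8.326032638549805
[[473.0, 21.0], [467.0, 63.0], [458.0, 76.0], [442.0, 82.0], [430.0, 80.0], [417.0, 71.0], [411.0, 52.0], [418.0, 13.0]]
-0.1 685 [ 0.489 -0.1    0.06 ]
-0.08 1241 [ 0.495 -0.09   0.06 ]
-0.06 1372 [ 0.505 -0.07   0.06 ]
-0.04 2091 [ 0.516 -0.05   0.06 ]
-0.02 2239 [ 0.526 -0.03   0.06 ]
0.0 2391 [ 0.536 -0.01   0.06 ]
0.02 2561 [0.547 0.01  0.06 ]
0.04 2155 [0.396 0.03  0.06 ]
0.06 777 [0.569 0.05  0.06 ]
0.08 0 
0.1 0 
fence 1802 [0.53063986 0.19603897 0.04785889] ((532.2036743164062, 196.58880615234375), (19.15664291381836, 92.11620330810547), 78.50758361816406)
```

Emit:
drive_tool --pt "1 0.4 -0.8 -5 1.6" --pt "1 0.4 -0.8 -10 1.6" --pt "1 0.4 -0.8 -15 1.6" --pt "1 0.4 -0.8 -19 1.6" --pt "1 0.4 -0.8 -22.7 1.6" --pt "1 0.4 -0.8 -22.7 1.6"

```text
t: 2.4
eef_pos: [0.4374, 0.0355, 0.0745]
orientation: [0.658, 0.753, -0.003, -0.003]
wrist_force: [-0.4, 0.9, 0.4]
finger_gap: 0.0852
gripper_force: 0.0
```

Emit:
drive_tool --pt "0.4 0 0 0 0" --pt "0.4 0 0 0 0" --pt "0.4 0 0 0 0" --pt "0.4 0 0 0 0" --pt "0.4 0 0 0 0" --newtons 40

```text
t: 3.02
eef_pos: [0.4426, 0.0363, 0.0788]
orientation: [0.657, 0.754, 0.001, 0.002]
wrist_force: [-0.2, -2.0, 7.7]
finger_gap: 0.0576
gripper_force: 44.3
```

Emit:
drive_tool --pt "0.4 0 0 5 0" --pt "0.4 0 0 10 0" --pt "0.4 0 5 12 -5" --pt "0.4 3 10 12 -10" --pt "0.4 6 15 12 -15" --pt "0.4 9.6 19.1 12 -19.4" --pt "0.4 9.6 19.1 12 -19.4" --pt "0.4 9.6 19.1 12 -19.4"

```text
t: 4.03
eef_pos: [0.536, 0.2275, 0.1966]
orientation: [0.774, 0.633, -0.001, -0.0]
wrist_force: [-0.9, -0.7, -1.7]
finger_gap: 0.0572
gripper_force: 44.1
```

Run:
```python
from h import *
s=manip.read_state(); e=np.array(s['eef_pos']); M=R.from_quat(s['orientation']).as_matrix(); print(s['t'],e,M.round(3).tolist(),s['wrist_force'],s['finger_gap'])
im,d,p=grab('wrist'); save('w2.png',im); P=cloud(d,p); np.savez('w2.npz',im=im,P=P,d=d)
for u,v in [(320,200),(320,220),(320,240),(320,260),(320,280)]: print(u,v,P[v,u].round(4),im[v,u])
im2,d2,p2=grab('side'); save('s2.png',cv2.resize(im2[140:320,120:380],None,fx=3,fy=3)); np.savez('s2.npz',im=im2,P=cloud(d2,p2))
```

```text
4.025 [0.53601479 0.22750981 0.19662717] [[0.198, 0.98, -0.002], [0.98, -0.198, -0.001], [-0.001, -0.001, -1.0]] [-0.88879649 -0.72837757 -1.7296155 ] 0.05724400356252409
320 200 [0.5459 0.2709 0.1617] [47 45 42]
320 220 [0.5441 0.2618 0.1601] [46 44 40]
320 240 [0.5425 0.2539 0.1622] [42 42 37]
320 260 [0.5406 0.2446 0.1623] [30 27 26]
320 280 [0.5386 0.2349 0.1624] [25 25 22]
```

View pics/w2.png

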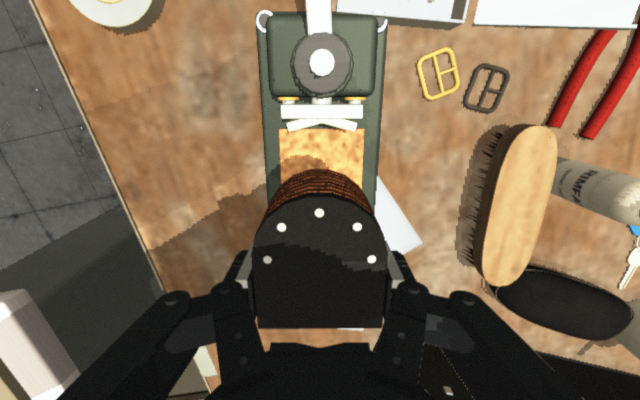

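The held heel fills (255–383, 168–328), held straight, with its flat front edge at row 328. The jaw is at (320,122), the cam hub at (322,62), and the orange seat lies between them. I'll measure the heel relative to the clamp.

Run:
```python
from h import *
z=np.load('w2.npz');P=z['P'];im=z['im']
m=(np.hypot(P[...,0]-.538,P[...,1]-.241)<.05)&(abs(P[...,2]-.162)<.004)
v,u=np.nonzero(m); print(len(u),u.min(),u.max(),v.min(),v.max(),P[m][:,2].mean())
q=P[m][:,:2]
A=np.c_[P[m][:,:2],np.ones(len(q))];co=np.linalg.lstsq(A,P[m][:,2],rcond=None)[0];print('tilt slopes',co[:2])
th=np.radians(-101.5); X=np.array([np.cos(th),np.sin(th)]);Y=np.array([-X[1],X[0]]); seat=np.array([.5406,.2378])
# heel in seat frame: side edges per x-slice, front extents per y-slice
c=(q-seat)@np.c_[X,Y]
for x in(-.005,.0,.005,.01): s=c[abs(c[:,0]-x)<.002,1]; print('x',x,'y',np.percentile(s,[0.5,99.5]))
for y in(-.015,-.0,.015): s=c[abs(c[:,1]-y)<.003,0]; print('y',y,'x',np.percentile(s,[0.3,99.7]))
# clamp features from this picture: housing top z=.053, jaw top .051, hub
g=lambda z0,z1,r,cx: (lambda k:k[(k[:,2]>z0)&(k[:,2]<z1)&(abs(k[:,1])<r)&(abs(k[:,0]-cx)<.05)])(np.c_[(P.reshape(-1,3)[:,:2]-seat)@np.c_[X,Y],P.reshape(-1,3)[:,2]])
h=g(.0505,.0555,.05,-.1); print('housing',len(h),cv2.minAreaRect((h[:,:2]*1000).astype(np.float32)))
hsv=cv2.cvtColor(im,cv2.COLOR_RGB2HSV).reshape(-1,3)
pp=P.reshape(-1,3); k=(abs(pp[:,2]-.018)<.004)&(hsv[:,1]>110)&(hsv[:,2]>120); k=((pp[:,:2]-seat)@np.c_[X,Y])[k]; k=k[(abs(k)<.06).all(1)]
print('seat',len(k),np.percentile(k,[1,99],axis=0))
# iron plate side edges at z=.014
k=(abs(pp[:,2]-.014)<.003)&(hsv[:,2]<90); k=((pp[:,:2]-seat)@np.c_[X,Y])[k]; k=k[(abs(k[:,1])<.07)]
for x in(-.13,-.1,-.07,-.05,-.03): s=k[abs(k[:,0]-x)<.006,1]; print(x,len(s),np.percentile(s,[1,99]) if len(s) else '')
```

```text
16864 223 416 193 328 0.16168911936110042
tilt slopes [-0.00335414 -0.00415676]
x -0.005 y [-0.03018084  0.02702105]
x 0.0 y [-0.03655691  0.03356292]
x 0.005 y [-0.04341827  0.04014826]
x 0.01 y [-0.03175247  0.02802079]
y -0.015 x [-0.03296845  0.02957299]
y -0.0 x [-0.03536121  0.02984031]
y 0.015 x [-0.03127906  0.02983175]
housing 1292 ((-80.95770263671875, -0.2260913848876953), (59.1132698059082, 60.64683151245117), 89.95741271972656)
seat 3406 [[-0.04385137 -0.0364644 ]
 [ 0.00177354  0.03633095]]
-0.13 72 [-0.03716739  0.01020369]
-0.1 53 [-0.05166884  0.05048845]
-0.07 209 [-0.05126963  0.05041025]
-0.05 87 [-0.05149643  0.05043739]
-0.03 50 [-0.05140474  0.05073803]
```

Emit:
drive_tool --pt "0.4 0.1 0 -4 0" --pt "0.4 0.1 0 -7 0" --pt "0.4 0.1 0 -9 0" --pt "0.4 0.1 0 -9.5 0" --pt "0.4 0.1 0 -9.7 0" --pt "0.4 0.1 0 -9.9 0" --pt "0.4 0.1 0 -9.9 0"

```text
t: 5.0
eef_pos: [0.5383, 0.2277, 0.0987]
orientation: [0.774, 0.633, 0.001, 0.0]
wrist_force: [-0.4, 0.4, -1.1]
finger_gap: 0.0572
gripper_force: 44.2
```

Emit:
drive_tool --pt "0.4 0 0 -0.1 0" --pt "0.4 0 0 -0.2 0" --pt "0.4 0 0 -0.2 0" --pt "0.4 0 0 -0.2 0"

```text
t: 5.5
eef_pos: [0.5381, 0.2278, 0.0969]
orientation: [0.774, 0.633, 0.0, 0.0]
wrist_force: [-2.5, -0.6, 5.8]
finger_gap: 0.0577
gripper_force: 44.8
```

Contact with the seat (5.8 N up). Next I slide it gently to the fence.

Emit:
drive_tool --pt "0.4 0 -0.1 0 0" --pt "0.4 0 -0.2 0 0" --pt "0.4 -0.1 -0.3 0 0" --pt "0.4 -0.1 -0.3 0 0"

```text
t: 6.0
eef_pos: [0.5381, 0.2253, 0.0968]
orientation: [0.774, 0.633, 0.002, 0.0]
wrist_force: [-0.0, 4.2, 5.6]
finger_gap: 0.0579
gripper_force: 44.9
```

Emit:
drive_tool --pt "0.4 0 -0.1 0 0" --pt "0.4 0 -0.1 0 0" --pt "0.4 0 -0.2 0 0" --pt "0.4 0 -0.2 0 0"

```text
t: 6.5
eef_pos: [0.538, 0.2238, 0.0969]
orientation: [0.774, 0.633, 0.002, -0.0]
wrist_force: [-0.4, 6.1, 5.0]
finger_gap: 0.0575
gripper_force: 44.9
```

Emit:
drive_tool --pt "0.8 0 0 0 0" --pt "1 0 0 0 0" --pt "1 0 0 0 0" --pt "1 0 0 4 0" --pt "1 0 0 9 0" --pt "1 0 0 15 0" --pt "1 0 0 20 0" --pt "1 0 0 20 0"

```text
t: 7.5
eef_pos: [0.5395, 0.2231, 0.3014]
orientation: [0.774, 0.633, 0.005, 0.002]
wrist_force: [0.3, 0.5, -0.6]
finger_gap: 0.0852
gripper_force: 0.0
```

Run:
```python
from h import *
s=manip.read_state(); print(s['t'],s['eef_pos'],s['q'])
im,d,p=grab('wrist'); save('w3.png',im); P=cloud(d,p); np.savez('w3.npz',im=im,P=P,d=d)
th=np.radians(-101.5); X=np.array([np.cos(th),np.sin(th)]);Y=np.array([-X[1],X[0]]); seat=np.array([.5406,.2378])
pp=P.reshape(-1,3); c=(pp[:,:2]-seat)@np.c_[X,Y]
def S(z0,z1,x0,x1,y0,y1): return (pp[:,2]>z0)&(pp[:,2]<z1)&(c[:,0]>x0)&(c[:,0]<x1)&(c[:,1]>y0)&(c[:,1]<y1)
k=S(.0575,.067,-.045,.045,-.045,.045); print('heel',k.sum(),pp[k][:,2].mean(),cv2.minAreaRect((c[k]*1000).astype(np.float32)))
k=S(.044,.0515,.025,.06,-.06,.06); print('fence',k.sum(),pp[k][:,2].mean(),cv2.minAreaRect((c[k]*1000).astype(np.float32)))
k=S(.075,.112,-.23,-.14,-.06,.06); print('knob',k.sum(),np.median(c[k],0),c[k].min(0),c[k].max(0),pp[k][:,2].max())
```

```text
7.5 [0.53945318 0.22312524 0.30135446] [ 2.81652525e-01  1.99359326e-01 -1.30076053e-01  1.23115599e+00
 -4.75477443e-04  2.05325434e+00]
heel 2722 0.061718183848499364 ((0.112274169921875, 1.4698104858398438), (64.59825134277344, 58.0264778137207), 0.05138394609093666)
fence 882 0.047836344371720727 ((42.20316696166992, 0.09356307983398438), (18.56805419921875, 91.77236938476562), 0.38667061924934387)
  return _methods._mean(a, axis=axis, dtype=dtype,
  ret = um.true_divide(
Traceback (most recent call last):
ValueError: zero-size array to reduction operation minimum which has no identity
```

View pics/w3.png

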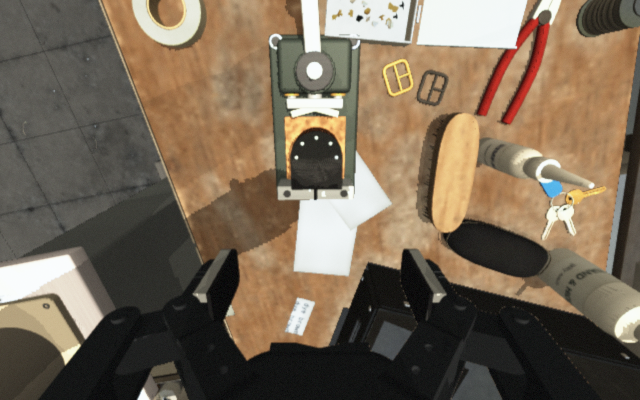

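The block stands at (0.1, 1.5) mm from home and is square. Next is the lever. The knob should be near (0.575, 0.411), so I'll check for obstacles around its arc.

Run:
```python
from h import *
A=np.load('side0.npz')['P'].reshape(-1,3); W=np.load('w3.npz'); B=W['P'][W['d']>.2].reshape(-1,3); B=B[B[:,1]>.28]
Q=np.r_[A,B]; s=.03
print('x   ',[round(x,2) for x in np.arange(.38,.77,s)])
for y in np.arange(.25,.62,s):
    print(round(y,2),[int(1000*k.max()) if len(k:=Q[(abs(Q[:,0]-x-s/2)<s/2)&(abs(Q[:,1]-y-s/2)<s/2)&(Q[:,2]<.9),2]) else -1 for x in np.arange(.38,.77,s)])
```

```text
x    [np.float64(0.38), np.float64(0.41), np.float64(0.44), np.float64(0.47), np.float64(0.5), np.float64(0.53), np.float64(0.56), np.float64(0.59), np.float64(0.62), np.float64(0.65), np.float64(0.68), np.float64(0.71), np.float64(0.74), np.float64(0.77)]
0.25 [2, 2, 2, 16, 20, 20, 49, -1, 1, 6, 41, 41, 13, 12]
0.28 [2, 2, 3, 15, 52, 63, 64, 48, 5, 7, 6, 5, 61, 12]
0.31 [3, 4, 3, 10, 51, 73, 72, 49, 5, 38, 47, 55, 60, 12]
0.34 [2, 2, 2, 2, 51, 66, 65, 49, 26, 32, 41, 49, 56, 61]
0.37 [21, 21, 20, 2, 22, 65, 64, 12, 22, 27, 38, 46, 54, 65]
0.4 [21, 21, 20, 2, 3, 102, 104, 27, 25, 333, 37, 43, 52, 56]
0.43 [21, 21, 20, 2, 2, 3, 3, 27, 325, 337, 319, 309, 299, 265]
0.46 [2, 18, 2, 36, 12, 13, 12, 28, 26, 27, 37, 298, 298, 288]
0.49 [2, 43, 50, 49, 13, 12, 11, 26, 12, 12, 1, 2, 23, 214]
0.52 [3, 58, 58, 56, 10, 12, 13, 13, 12, 12, 10, 10, 10, 2]
0.55 [43, 63, 63, 59, 2, 2, 2, 2, 3, 2, 11, 10, 10, 2]
0.58 [54, 64, 64, 60, 2, 2, 2, 2, 3, 2, 2, 11, 10, 9]
0.61 [62, 57, 60, 48, 2, 4, 2, 2, 2, 2, 2, 10, 11, 10]
```

Run:
```python
from h import *
A=np.load('side0.npz');P=A['P'];im=A['im']
m=(P[...,2]>.12)&(P[...,0]>.5)&(P[...,0]<.8)&(P[...,1]>.33)&(P[...,1]<.56)
k=P[m]; o=k[k[:,0].argsort()]; print(len(o)); print(o[:200:12].round(3))
for lo in np.arange(.12,.36,.03):
    s=k[(k[:,2]>=lo)&(k[:,2]<lo+.03)]; print(round(lo,2),len(s),s.min(0).round(3) if len(s) else '')
```

```text
1532
[[0.65  0.438 0.322]
 [0.652 0.437 0.326]
 [0.653 0.434 0.318]
 [0.653 0.447 0.317]
 [0.654 0.436 0.315]
 [0.654 0.449 0.325]
 [0.655 0.446 0.326]
 [0.655 0.43  0.323]
 [0.656 0.443 0.331]
 [0.657 0.452 0.32 ]
 [0.657 0.451 0.322]
 [0.659 0.436 0.308]
 [0.659 0.431 0.332]
 [0.66  0.449 0.33 ]
 [0.661 0.453 0.327]
 [0.663 0.453 0.325]
 [0.664 0.45  0.332]]
0.12 127 [0.784 0.463 0.12 ]
0.15 180 [0.775 0.455 0.15 ]
0.18 283 [0.775 0.453 0.18 ]
0.21 232 [0.773 0.454 0.21 ]
0.24 163 [0.782 0.458 0.24 ]
0.27 195 [0.712 0.453 0.27 ]
0.3 285 [0.65  0.428 0.3  ]
0.33 67 [0.654 0.429 0.33 ]
```

Emit:
drive_tool --pt "1 0.5 5 0 0" --pt "1 1 10 0 0" --pt "1 1.5 15 0 0" --pt "1 2.1 19.1 0 0" --pt "1 2.1 19.1 -5 0" --pt "1 2.1 19.1 -10 0" --pt "1 2.1 19.1 -13 0" --pt "1 2.1 19.1 -13 0"

```text
t: 8.55
eef_pos: [0.5544, 0.4114, 0.1598]
orientation: [0.774, 0.633, -0.006, -0.001]
wrist_force: [-0.4, -0.2, -0.3]
finger_gap: 0.0855
gripper_force: 0.0
```

Run:
```python
from h import *
s=manip.read_state(); print(s['t'],s['eef_pos'],s['wrist_force'])
im,d,p=grab('side'); save('s4.png',cv2.resize(im[100:300,60:320],None,fx=3,fy=3))
```

```text
8.55 [0.55438012 0.41139973 0.15983543] [-0.43455036 -0.21828341 -0.32253294]
```

View pics/s4.png

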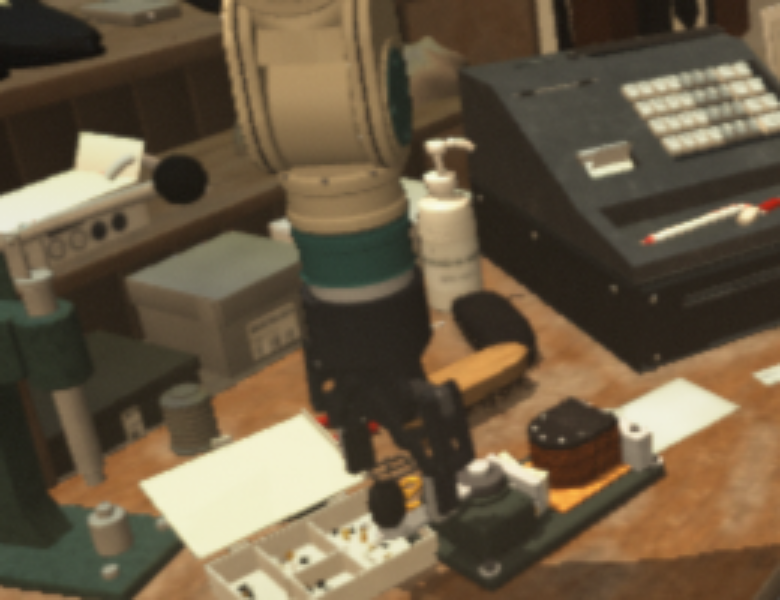

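The side view shows the knob (388,503) between the left finger (358,465) and the right finger (450,500), clear of the black press knob at (180,178). The block stands at the fence. Next I lower and cage the knob.

Emit:
drive_tool --pt "1 0 0 -1 0" --pt "1 0.2 0 -1.8 0" --pt "0.8 0.2 0 -1.8 0" --pt "0.7 0.2 0 -1.8 0" --pt "0.7 0.2 0 -1.8 0" --newtons 60

```text
t: 9.22
eef_pos: [0.5601, 0.4137, 0.1485]
orientation: [0.774, 0.633, 0.0, 0.0]
wrist_force: [0.7, 0.8, -0.3]
finger_gap: 0.0598
gripper_force: 0.0
```

Emit:
drive_tool --pt "0.7 0 0 -0.7 0" --pt "0.7 -0.7 0 -0.7 5" --pt "0.7 -1.5 -0.1 -0.7 10" --pt "0.7 -2.2 -0.3 -0.7 15" --pt "0.7 -3 -0.5 -0.7 20" --pt "0.7 -3.7 -0.8 -0.7 25" --pt "0.7 -4.3 -1.1 -0.7 30"

```text
t: 10.1
eef_pos: [0.5174, 0.4029, 0.1406]
orientation: [0.583, 0.812, 0.001, 0.0]
wrist_force: [2.8, 1.2, -2.5]
finger_gap: 0.0598
gripper_force: 1.4
```

Emit:
drive_tool --pt "0.7 -0.6 -0.4 0 5" --pt "0.7 -1.2 -0.9 0 10" --pt "0.7 -1.8 -1.4 0 15" --pt "0.7 -2.3 -1.9 0 20" --pt "0.7 -2.8 -2.5 0 25" --pt "0.7 -3.2 -3.1 0 30" --pt "0.7 -3.6 -3.8 0 35" --pt "0.7 -3.9 -4.5 0 40"

```text
t: 11.1
eef_pos: [0.4781, 0.3584, 0.1408]
orientation: [0.27, 0.963, 0.001, 0.0]
wrist_force: [0.6, 2.8, -1.8]
finger_gap: 0.0601
gripper_force: 1.4
```

Run:
```python
from h import *
s=manip.read_state(); print(s['t'],s['eef_pos'],s['wrist_force'],s['finger_gap'],s['q'])
im,d,p=grab('side'); P=cloud(d,p); save('s5.png',cv2.resize(im[140:320,120:380],None,fx=3,fy=3))
```

```text
11.1 [0.47807034 0.3583757  0.14083088] [ 0.55919336  2.80209954 -1.79890756] 0.06005106418747794 [ 0.53446682  0.35757366 -0.28362328  0.92751619  0.00172092  1.0806656 ]
```

View pics/s5.png

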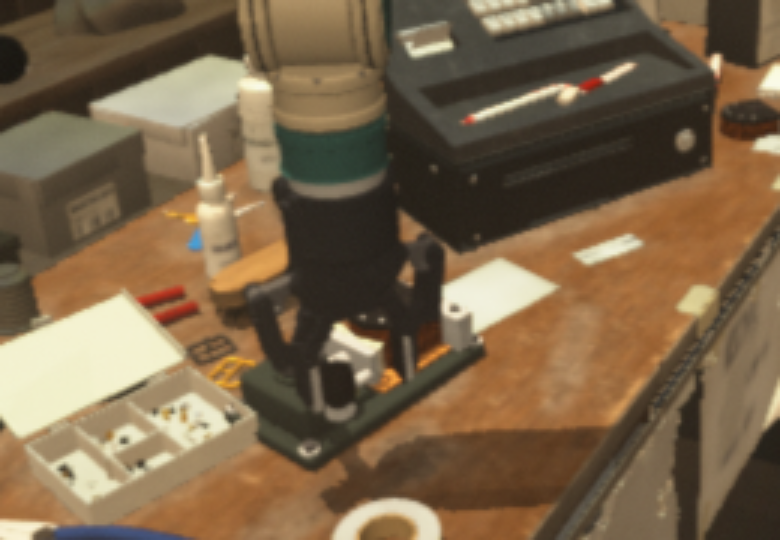

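The lever follows, with the knob at (340,380) against the trailing finger and the jaw advancing. I'll finish the turn.

Emit:
drive_tool --pt "0.7 -0.2 -0.7 0 5" --pt "0.7 -0.4 -1.4 0 10" --pt "0.7 -0.5 -2.2 0 15" --pt "0.7 -0.5 -2.6 0 17" --pt "0.7 -0.5 -2.6 0 17"

```text
t: 11.78
eef_pos: [0.4743, 0.3366, 0.1408]
orientation: [0.126, 0.992, 0.007, 0.0]
wrist_force: [2.5, 16.3, -9.7]
finger_gap: 0.0602
gripper_force: 8.3
```

Emit:
drive_tool --pt "0.7 0 -0.2 0 2" --pt "0.7 0 -0.3 0 3" --pt "0.7 0 -0.4 0 3" --pt "0.7 0 -0.4 0 3"

```text
t: 12.28
eef_pos: [0.4753, 0.3349, 0.1409]
orientation: [0.099, 0.995, 0.009, 0.001]
wrist_force: [4.1, 23.9, -14.2]
finger_gap: 0.06
gripper_force: 11.7
```

Emit:
drive_tool --pt "0.8 0 0.5 0 0" --pt "1 0 0.8 0 0" --pt "1 0 0.8 0 0" --pt "1 0 0.8 5 0" --pt "1 0 0.8 10 0" --pt "1 0 0 15 0" --pt "1 2 -1 18 -8" --pt "1 2 -1 18 -8"

```text
t: 13.28
eef_pos: [0.4949, 0.3173, 0.3242]
orientation: [0.17, 0.985, 0.002, 0.003]
wrist_force: [-0.1, 0.1, -0.6]
finger_gap: 0.0854
gripper_force: 0.0
```

Run:
```python
from h import *
s=manip.read_state(); print(s['t'],s['eef_pos'],s['wrist_force'])
th=np.radians(-101.5); X=np.array([np.cos(th),np.sin(th)]);Y=np.array([-X[1],X[0]]); seat=np.array([.5406,.2378])
for n in('wrist','side'):
    im,d,p=grab(n); save(n+'6.png',im if n=='wrist' else cv2.resize(im[140:320,120:380],None,fx=3,fy=3)); pp=cloud(d,p)[d>.2 if n=='wrist' else d>0].reshape(-1,3)
    c=(pp[:,:2]-seat)@np.c_[X,Y]
    def S(z0,z1,x0,x1,y0,y1): return (pp[:,2]>z0)&(pp[:,2]<z1)&(c[:,0]>x0)&(c[:,0]<x1)&(c[:,1]>y0)&(c[:,1]<y1)
    k=S(.0575,.067,-.045,.045,-.045,.045)
    if k.any(): print(n,'heel',k.sum(),pp[k][:,2].mean(),cv2.minAreaRect((c[k]*1000).astype(np.float32)))
    k=S(.099,.108,-.2,0,-.13,0.03)
    if k.any(): print(n,'knob top',k.sum(),cv2.minEnclosingCircle((c[k]*1000).astype(np.float32)))
```

```text
13.275 [0.49491773 0.31731188 0.32417586] [-0.10563727  0.07452966 -0.62373692]
wrist heel 1979 0.061702844949998385 ((0.5589218139648438, 0.6343021392822266), (58.88748550415039, 65.85099029541016), 89.85411071777344)
wrist knob top 337 ((-105.94622802734375, -84.90703582763672), 11.285258293151855)
side heel 351 0.062190029570317606 ((1.1730499267578125, -0.9328651428222656), (59.4051513671875, 67.76614379882812), 88.44237518310547)
side knob top 58 ((-107.56239318847656, -88.42251586914062), 11.667375564575195)
```

View pics/wrist6.png

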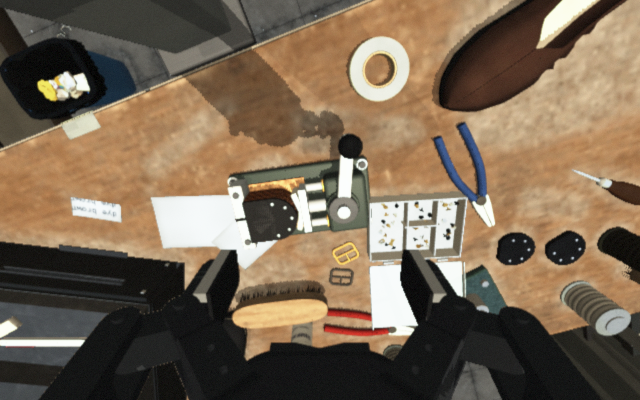

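The wrist view shows the lever nearly crosswise (knob at (350,145), hub at (343,208)), but the knob gives about 80.5° (1.41 rad), so it isn't gripping yet. The open finger flexed, so I'll push with closed fingers, which are stiffer.

Emit:
drive_tool --pt "0 -0.2 2 0 -10" --pt "0 -0.5 4 0 -20" --pt "0 -0.8 6 0 -30" --pt "0 -1 7.4 0 -40" --pt "0 -1 7.4 0 -50" --pt "0 -1 7.4 0 -60" --pt "0 -1 7.4 -3 -70" --pt "0 -1 7.4 -6 -80"

```text
t: 14.38
eef_pos: [0.4811, 0.3911, 0.2579]
orientation: [0.765, 0.645, -0.002, -0.0]
wrist_force: [-0.7, 0.9, -0.4]
finger_gap: 0.0
gripper_force: 0.0
```

Emit:
drive_tool --pt "0 0 0 -4 -2" --pt "0 0 0 -8 -2" --pt "0 0 0 -10.9 -2" --pt "0 0 0 -10.9 -2" --pt "0 0 0 -10.9 -2"

```text
t: 15.0
eef_pos: [0.4823, 0.3916, 0.1518]
orientation: [0.774, 0.633, -0.0, -0.0]
wrist_force: [0.8, -0.1, -0.0]
finger_gap: -0.0005
gripper_force: 0.0
```

Emit:
drive_tool --pt "0 -0.1 -0.5 0 0" --pt "0 -0.2 -1 0 0" --pt "0 -0.3 -1.3 0 0" --pt "0 -0.3 -1.6 0 0" --pt "0 -0.3 -1.6 0 0"

```text
t: 15.62
eef_pos: [0.4806, 0.3796, 0.1537]
orientation: [0.774, 0.633, 0.004, -0.004]
wrist_force: [-0.5, 11.9, -1.9]
finger_gap: -0.0002
gripper_force: 5.6
```

Emit:
drive_tool --pt "0 -0.1 -0.3 0 0" --pt "0 -0.1 -0.6 0 0" --pt "0 -0.2 -0.8 0 0" --pt "0 -0.2 -0.8 0 0"

```text
t: 16.12
eef_pos: [0.4791, 0.3759, 0.1539]
orientation: [0.773, 0.634, 0.008, -0.008]
wrist_force: [0.1, 23.3, -8.5]
finger_gap: 0.0001
gripper_force: 11.3
```

Emit:
drive_tool --pt "0 0 0 0 0" --pt "0 0 0 0 0" --pt "0 0 0 0 0" --pt "0 0 0 0 0"

```text
t: 16.62
eef_pos: [0.4791, 0.3759, 0.154]
orientation: [0.773, 0.634, 0.008, -0.008]
wrist_force: [0.1, 22.8, -7.5]
finger_gap: -0.0003
gripper_force: 11.2
```

Emit:
drive_tool --pt "0 0.2 1 0 0" --pt "0 0.4 2 0 0" --pt "0 0.4 2 5 0" --pt "0 0.4 2 10 0" --pt "0 0.4 2 15 0" --pt "0 0.4 2 15 0"

```text
t: 17.38
eef_pos: [0.4841, 0.3885, 0.3079]
orientation: [0.775, 0.633, 0.005, 0.001]
wrist_force: [0.2, 0.0, 0.1]
finger_gap: -0.0002
gripper_force: 0.0
```

```bash
cat > chk.py <<'E'
from h import *
s=manip.read_state(); print(s['t'],s['eef_pos'],s['wrist_force'])
th=np.radians(-101.5); X=np.array([np.cos(th),np.sin(th)]);Y=np.array([-X[1],X[0]]); seat=np.array([.5406,.2378])
for n in('wrist','side'):
    im,d,p=grab(n); ok=d>(.2 if n=='wrist' else .01); pp=cloud(d,p)[ok]
    c=(pp[:,:2]-seat)@np.c_[X,Y]
    def S(z0,z1,x0,x1,y0,y1): return (pp[:,2]>z0)&(pp[:,2]<z1)&(c[:,0]>x0)&(c[:,0]<x1)&(c[:,1]>y0)&(c[:,1]<y1)
    k=S(.0575,.067,-.045,.045,-.045,.045)
    if k.any(): print(n,'heel',k.sum(),pp[k][:,2].mean(),cv2.minAreaRect((c[k]*1000).astype(np.float32)))
    k=S(.099,.108,-.2,0,-.13,0.03)
    if k.any():
        (a,b),r=cv2.minEnclosingCircle((c[k]*1000).astype(np.float32)); print(n,'knob',k.sum(),a,b,r,'lever',np.arctan2(-b,-(a+92)))
E
python3 chk.py
```

```text
17.375 [0.48405319 0.3884529  0.30792212] [0.2108241  0.02963839 0.09520632]
wrist heel 1359 0.061591136094676584 ((-4.861440658569336, 2.0106277465820312), (59.129295349121094, 56.21083068847656), 87.80342102050781)
wrist knob 308 -106.9194564819336 -84.48088073730469 11.169598579406738 lever 1.39599710115108
side heel 350 0.062161240276946604 ((1.2332801818847656, -0.8479232788085938), (59.407859802246094, 66.89884185791016), 87.71876525878906)
side knob 57 -106.81364440917969 -86.60682678222656 11.236578941345215 lever 1.4013909250296868
```

Emit:
drive_tool --pt "0 0 0.3 -6 0" --pt "0 0 0.3 -12 0" --pt "0 0 0.3 -16.5 0" --pt "0 0 0.3 -16.5 0" --pt "0 -0.1 -0.5 -16.5 0" --pt "0 -0.2 -1 -16.5 0" --pt "0 -0.3 -1.5 -16.5 0" --pt "0 -0.3 -1.5 -16.5 0"

```text
t: 18.48
eef_pos: [0.4797, 0.3779, 0.1393]
orientation: [0.774, 0.634, 0.006, -0.006]
wrist_force: [-0.9, 15.5, -10.6]
finger_gap: 0.0002
gripper_force: 7.7
```

```bash
python3 chk.py
python3 - <<'E'
from h import *
im,d,p=grab('side'); save('s7.png',cv2.resize(im[215:305,190:310],None,fx=6,fy=6,interpolation=cv2.INTER_CUBIC))
E
```

```text
18.475 [0.47970538 0.37787848 0.1392553 ] [ -0.94284259  15.51428416 -10.58628247]
side heel 187 0.062366229259473244 ((12.209251403808594, -1.4704647064208984), (59.0594596862793, 45.53050994873047), 88.22978973388672)
side knob 33 -128.58412170410156 -89.18562316894531 15.374390602111816 lever 1.181526170797427
```

View pics/s7.png

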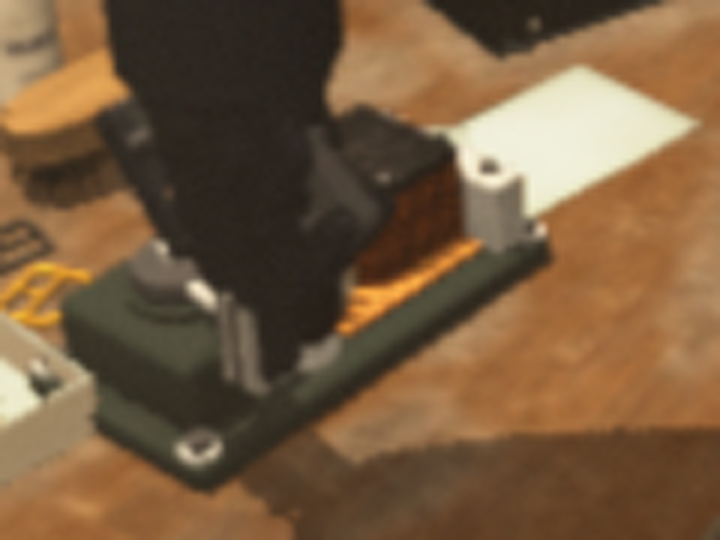

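The view shows the block tight against the fence (460,190) and the closed fingers pressing the knob from behind at (260,350). I'll push harder in small steps.

Emit:
drive_tool --pt "0 -0.1 -0.3 0 0" --pt "0 -0.1 -0.6 0 0" --pt "0 -0.2 -0.9 0 0" --pt "0 -0.2 -0.9 0 0"

```text
t: 19.12
eef_pos: [0.4782, 0.3739, 0.1396]
orientation: [0.773, 0.635, 0.01, -0.01]
wrist_force: [-0.1, 31.0, -16.6]
finger_gap: 0.0001
gripper_force: 14.6
```

Emit:
drive_tool --pt "0 0.2 1 0 0" --pt "0 0.4 2 0 0" --pt "0 0.4 2 5 0" --pt "0 0.4 2 10 0" --pt "0 0.4 0 16 0" --pt "0 1 -5 19 0" --pt "0 2 -10 19 0" --pt "0 2 -10 19 0"

```text
t: 20.12
eef_pos: [0.4978, 0.2606, 0.3303]
orientation: [0.776, 0.631, 0.002, 0.001]
wrist_force: [-0.1, 1.0, -0.0]
finger_gap: 0.0001
gripper_force: 0.0
```

```bash
cat >> chk.py <<'E'
im,d,p=grab('wrist'); P=cloud(d,p); hsv=cv2.cvtColor(im,cv2.COLOR_RGB2HSV); ok=d>.2
c=(P[...,:2]-seat)@np.c_[X,Y]; np.savez('last.npz',im=im,P=P,d=d)
k=ok&(P[...,2]>.058)&(P[...,2]<.072)&(c[...,0]>-.13)&(c[...,0]<-.08)&(c[...,1]<-.03)&(c[...,1]>-.075)
q=c[k]; vx,vy,x0,y0=cv2.fitLine((q*1000).astype(np.float32),cv2.DIST_L2,0,.01,.01).ravel(); print('bar',len(q),vx,vy,'angle',np.arctan2(abs(vy),-vx*np.sign(-vy)),'x at y=0',x0-y0*vx/vy)
k=ok&(P[...,2]>.0685)&(P[...,2]<.08)&(abs(c[...,0]+.092)<.03)&(abs(c[...,1])<.03); print('hub',k.sum(),cv2.minEnclosingCircle((c[k]*1000).astype(np.float32)))
# jaw / heel profile along y~0 : colour and height by x
for y in(-.004,.004):
    k=ok&(abs(c[...,1]-y)<.002)&(c[...,0]>-.06)&(c[...,0]<-.02); o=c[k][:,0].argsort()
    print([(round(float(a)*1000),int(1000*b),int(h)) for a,b,h in zip(c[k][o,0],P[k][o,2],hsv[k][o,2])][::2])
E
python3 chk.py
```

```text
20.125 [0.49784623 0.26064168 0.33025259] [-0.1128948   1.00939199 -0.03035093]
wrist heel 2196 0.06168952163882744 ((0.5586471557617188, 1.4839611053466797), (66.25164794921875, 57.86388397216797), 0.4765762984752655)
wrist knob 416 -106.44686889648438 -83.72857666015625 11.156539916992188 lever 1.3999346078136945
side heel 352 0.06210624473771307 ((0.8892745971679688, -0.7656898498535156), (59.13957214355469, 67.3877182006836), 89.37162017822266)
side knob 54 -106.30039978027344 -87.33476257324219 11.95857048034668 lever 1.4084942668863978
bar 599 0.1913644 0.98151904 angle 1.3782443 x at y=0 -90.66149
hub 170 ((-91.82404327392578, -0.25821685791015625), 7.922417163848877)
[(-60, 41, 246), (-60, 39, 230), (-58, 40, 239), (-58, 39, 215), (-57, 39, 230), (-56, 42, 239), (-56, 38, 215), (-55, 40, 232), (-54, 41, 240), (-54, 40, 220), (-52, 40, 244), (-51, 40, 240), (-51, 39, 231), (-50, 40, 230), (-49, 40, 245), (-49, 39, 228), (-48, 50, 191), (-47, 48, 169), (-47, 47, 152), (-47, 51, 232), (-47, 50, 234), (-45, 50, 250), (-44, 51, 251), (-44, 50, 251), (-43, 50, 251), (-42, 52, 251),
[... 721 characters left out ...]
0, 41, 245), (-49, 40, 245), (-49, 40, 236), (-47, 48, 162), (-47, 48, 141), (-47, 39, 223), (-46, 50, 234), (-46, 49, 232), (-45, 51, 250), (-45, 50, 250), (-44, 50, 251), (-44, 50, 251), (-43, 51, 251), (-43, 50, 251), (-42, 50, 251), (-41, 51, 251), (-40, 50, 251), (-39, 51, 250), (-38, 51, 249), (-38, 50, 248), (-37, 49, 249), (-35, 50, 250), (-35, 49, 251), (-34, 50, 247), (-33, 49, 220), (-32, 54, 94), (-32, 54, 101), (-32, 59, 54), (-32, 46, 194), (-32, 62, 39), (-31, 60, 43), (-30, 61, 44), (-30, 60, 46), (-29, 62, 43), (-28, 62, 43), (-28, 60, 60), (-27, 62, 44), (-26, 61, 219), (-25, 60, 83), (-25, 62, 46), (-23, 61, 116), (-23, 60, 47), (-22, 61, 52), (-21, 62, 47), (-20, 60, 45)]
```

Run:
```python
from h import *
th=np.radians(-101.5); X=np.array([np.cos(th),np.sin(th)]);Y=np.array([-X[1],X[0]]); seat=np.array([.5406,.2378])
P=np.load('side0.npz')['P']; c=(P[...,:2]-seat)@np.c_[X,Y]
k=(P[...,2]>.099)&(P[...,2]<.108)&(c[...,0]>-.22)&(c[...,0]<-.12)&(abs(c[...,1])<.06); print('knob0',k.sum(),cv2.minEnclosingCircle((c[k]*1000).astype(np.float32)))
for n,P in(('side0',P),('w3',np.load('w3.npz')['P'])):
    c=(P[...,:2]-seat)@np.c_[X,Y]
    k=(P[...,2]>.058)&(P[...,2]<.072)&(c[...,0]>-.165)&(c[...,0]<-.12)&(abs(c[...,1])<.03)
    q=(c[k]*1000).astype(np.float32); print(n,'bar0',len(q),cv2.fitLine(q,cv2.DIST_L2,0,.01,.01).ravel())
L=np.load('last.npz');P=L['P'];d=L['d'];c=(P[...,:2]-seat)@np.c_[X,Y]
for nm,b in(('fence',(.044,.0515,.025,.06,-.06,.06)),('housing',(.051,.0555,-.135,-.065,-.05,.05)),('plate',(.011,.0165,-.14,-.06,-.06,.06))):
    k=(d>.2)&(P[...,2]>b[0])&(P[...,2]<b[1])&(c[...,0]>b[2])&(c[...,0]<b[3])&(c[...,1]>b[4])&(c[...,1]<b[5]); print(nm,k.sum(),cv2.minAreaRect((c[k]*1000).astype(np.float32)))
```

```text
knob0 54 ((-177.37054443359375, -8.79202938079834), 11.390687942504883)
side0 bar0 110 [ 9.9355805e-01  1.1332450e-01 -1.4216675e+02 -7.8152199e+00]
w3 bar0 655 [ 9.9568987e-01  9.2745267e-02 -1.3665520e+02 -3.3700209e+00]
fence 655 ((41.780147552490234, 0.4350929260253906), (17.78640365600586, 91.27932739257812), 0.10650943964719772)
housing 163 ((-91.53941345214844, 1.1513919830322266), (40.14208984375, 42.91875457763672), 84.03359985351562)
plate 1137 ((-100.0723876953125, 3.984600067138672), (110.99236297607422, 79.4867935180664), 89.91665649414062)
```

Emit:
drive_tool --pt "0 -0.7 5 0 0" --pt "0 -1.4 10 0 0" --pt "0 -1.4 13.2 0 0" --pt "0 -1.4 13.2 -6 0" --pt "0 -1.4 13.2 -12 0" --pt "0 -1.4 13.2 -17.8 0" --pt "0 -1.4 13.2 -17.8 0" --pt "0 -1.4 13.2 -17.8 0"

```text
t: 21.28
eef_pos: [0.4835, 0.397, 0.1508]
orientation: [0.774, 0.633, 0.001, 0.0]
wrist_force: [-0.5, 0.6, 0.0]
finger_gap: -0.0001
gripper_force: 0.0
```

Emit:
drive_tool --pt "0 -0.1 -0.6 0 0" --pt "0 -0.3 -1.2 0 0" --pt "0 -0.4 -1.8 0 0" --pt "0 -0.4 -2.2 0 0" --pt "0 -0.4 -2.2 0 0"

```text
t: 21.9
eef_pos: [0.4794, 0.3788, 0.1516]
orientation: [0.774, 0.634, 0.006, -0.006]
wrist_force: [-2.6, 14.5, 0.2]
finger_gap: 0.0
gripper_force: 6.9
```

```bash
cat > bar.py <<'E'
from h import *
th=np.radians(-101.5); X=np.array([np.cos(th),np.sin(th)]);Y=np.array([-X[1],X[0]]); seat=np.array([.5406,.2378])
s=manip.read_state(); print(s['eef_pos'],(np.array(s['eef_pos'][:2])-seat)@np.c_[X,Y],s['wrist_force'])
for n in('wrist','side'):
    im,d,p=grab(n); P=cloud(d,p); c=(P[...,:2]-seat)@np.c_[X,Y]; v=im.max(-1)
    k=(d>.05)&(P[...,2]>.058)&(P[...,2]<.070)&(c[...,0]>-.13)&(c[...,0]<-.07)&(c[...,1]<-.022)&(c[...,1]>-.068)&(v>110)
    q=(c[k]*1000).astype(np.float32); print(n,len(q))
    if len(q)>20:
        for y in range(-65,-20,10):
            t=q[abs(q[:,1]-y)<5]; print(y,len(t),np.percentile(t[:,0],[5,50,95]).round(1) if len(t) else '')
E
python3 bar.py
```

```text
[0.47942807 0.37875867 0.15158058] [-0.12593316 -0.08804652] [-2.63574228 14.50316405  0.22896944]
wrist 1387
-65 238 [-108.3 -102.6  -94.6]
-55 319 [-106.8 -100.4  -92.9]
-45 255 [-105.6 -100.7  -94.9]
-35 306 [-104.5  -98.8  -91.5]
-25 269 [-103.1  -96.4  -88.8]
side 13
```

Emit:
drive_tool --pt "0 -0.1 -0.4 0 0" --pt "0 -0.2 -0.8 0 0" --pt "0 -0.2 -1.2 0 0" --pt "0 -0.2 -1.2 0 0"

```text
t: 22.5
eef_pos: [0.4775, 0.3732, 0.152]
orientation: [0.772, 0.635, 0.011, -0.013]
wrist_force: [-3.9, 32.4, -6.7]
finger_gap: -0.0006
gripper_force: 15.6
```

```bash
python3 bar.py
```

```text
[0.47749224 0.37316176 0.15198934] [-0.12006267 -0.08882765] [-3.89969766 32.39706542 -6.67490093]
wrist 1509
-65 264 [-104.7  -98.8  -90.9]
-55 329 [-103.8  -97.3  -90. ]
-45 296 [-103.1  -97.7  -91.1]
-35 340 [-102.5  -96.   -88.3]
-25 280 [-101.7  -95.4  -87.6]
side 25
-65 0 
-55 0 
-45 1 [-101.7 -101.7 -101.7]
-35 10 [-102.6 -100.4  -97.3]
-25 14 [-101.1  -97.4  -90.4]
```

The lever yields elastically under load and springs back when let go quickly. I'll unload slowly so that the cam friction holds the grip.

Emit:
drive_tool --pt "0 0 0.2 0 0" --pt "0 0 0.4 0 0" --pt "0 0.1 0.6 0 0" --pt "0 0.1 0.8 0 0" --pt "0 0.2 1.0 0 0" --pt "0 0.2 1.1 0 0" --pt "0 0.2 1.2 0 0" --pt "0 0.2 1.3 0 0"

```text
t: 23.6
eef_pos: [0.4795, 0.3792, 0.1516]
orientation: [0.774, 0.634, 0.005, -0.005]
wrist_force: [-1.7, 10.9, 1.0]
finger_gap: -0.0001
gripper_force: 5.4
```

Emit:
drive_tool --pt "0 0 0.1 0 0" --pt "0 0 0.2 0 0" --pt "0 0 0.3 0 0" --pt "0 0 0.4 0 0" --pt "0 0.1 0.5 0 0" --pt "0 0.1 0.6 0 0"

```text
t: 24.35
eef_pos: [0.4807, 0.3818, 0.1507]
orientation: [0.774, 0.633, 0.002, -0.001]
wrist_force: [-0.4, 3.8, 1.9]
finger_gap: -0.0001
gripper_force: 1.8
```

```bash
python3 bar.py
```

```text
[0.48074963 0.38175961 0.15073622] [-0.12913733 -0.08734978] [-0.41445917  3.84558115  1.9033154 ]
wrist 1303
-65 210 [-110.  -104.9  -96.3]
-55 322 [-108.2 -101.6  -94.4]
-45 232 [-106.9 -102.4  -97. ]
-35 272 [-105.4 -100.6  -93.4]
-25 267 [-103.7  -97.5  -89.9]
side 5
```

Emit:
drive_tool --pt "0 0 0.1 0 0" --pt "0 0 0.2 0 0" --pt "0 0 0.3 0 0" --pt "0 0 0.4 0 0" --pt "0 0.1 0.5 0 0" --pt "0 0.1 0.7 0 0" --pt "0 0.1 1 0 0" --pt "0 0.1 1.2 0 0"

```text
t: 25.45
eef_pos: [0.4807, 0.3927, 0.1488]
orientation: [0.774, 0.633, -0.0, 0.0]
wrist_force: [0.5, -0.5, -0.6]
finger_gap: 0.0001
gripper_force: 0.0
```

Emit:
drive_tool --pt "0 0 0.5 3 0" --pt "0 0 0.5 8 0" --pt "0 0 0 14 0" --pt "0 0.5 -4 17 0" --pt "0 1 -8 17 0" --pt "0 1.5 -12 17 0" --pt "0 1.5 -12 17 0" --pt "0 1.5 -12 17 0"

```text
t: 26.45
eef_pos: [0.4958, 0.2729, 0.319]
orientation: [0.774, 0.633, 0.0, -0.0]
wrist_force: [-0.5, 0.1, -0.0]
finger_gap: 0.0001
gripper_force: 0.0
```

```bash
python3 chk.py | grep -v '^\['; python3 bar.py
```

```text
26.45 [0.49581686 0.27290262 0.31897695] [-0.48708596  0.08786303 -0.03330616]
wrist heel 2259 0.06171479613186814 ((0.4359283447265625, 1.5538253784179688), (66.11104583740234, 57.89837646484375), 0.6215541958808899)
wrist knob 423 -106.2684555053711 -84.19044494628906 11.410365104675293 lever 1.402913236355141
side heel 348 0.062203346563551296 ((0.9166488647460938, -1.154397964477539), (67.14595031738281, 60.229671478271484), 0.6478683352470398)
side knob 53 -106.10979461669922 -86.78480529785156 10.615589141845703 lever 1.409622878165918
bar 609 0.19119017 0.981553 angle 1.3784218 x at y=0 -90.76685
hub 174 ((-91.59220123291016, -0.22818313539028168), 7.7980122566223145)
[0.49566811 0.27353431 0.31876028] [-0.02605896 -0.05115415] [-0.13907359  0.28826357  0.07482964]
wrist 651
-65 113 [-110.1 -102.9  -95.6]
-55 137 [-108.3 -101.8  -94.5]
-45 141 [-107.   -99.8  -92.4]
-35 143 [-105.   -98.7  -90.4]
-25 117 [-103.   -96.7  -89.3]
side 89
-65 13 [-110.  -108.7 -104.6]
-55 17 [-109.3 -104.1  -98.2]
-45 20 [-106.6 -101.   -95.7]
-35 22 [-105.6  -98.4  -89. ]
-25 17 [-102.9  -96.7  -88.8]
```

```bash
python3 -c "
from rig import manip; print(manip.hand_in())"
```

```text
the job is handed in; nothing more can be done
None
```

The tall heel block is clamped on the seat, square to the fence and about 1.5 mm off the centre mark, with the lever at about 1.40 rad and the lower block untouched; I handed the job in at about 27 s without seeing a verdict. The lever springs back to 1.40 when released, short of its stop, and I could not measure the jaw force; I estimate about 10 N.

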